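Clamp a copper link in the bench thickness gauge with the ratchet knob

ROBOT

A 6-joint arm with a two-finger parallel gripper is mounted at the origin on the work surface. World frame = base frame: x ahead of the robot, y to its left, z up, the work surface at z = 0. Lengths are in m, angles in degrees, forces in N, time in s.
With the tool pointing down it reaches from about 0.4 to 0.825 m from the base axis. Payload 7 kg.
Tool frame: the origin (TCP) lies midway between the tips of the shut fingers; the grasp point (between the pads) lies 19 mm behind it; z points along the fingers, y is the line along which they close (so a half turn about z gives the same grasp; the last joint's range is limited). The gripper opens to 88 mm and grips with 3 to 60 N. Pads are 19 mm wide; open, the fingers measure 130 mm over their backs; the gripper's body (78 mm by 193 mm) begins 47 mm behind the grasp point.
Start: joints at [90.075, 20.546, 0.682, 0, -70.136, -16.507], TCP at [0.191, 0.647, 0.227] pointing down, gripper open.
Joint ranges: [-176.03, 176.03], [-82.01, 121.73], [-58.28, 71.71], [-173.87, 95.51], [-174.79, -0.11], [-173.66, 173.66]. Speed limits (degrees/s): [136.94, 136.94, 172.46, 180, 180, 180].

INTERFACE

Orientations are given as [roll, pitch, yaw] about the fixed x, y, z axes, in that order (R = Rz(yaw) Ry(pitch) Rx(roll)).
In Python, from plant import ctrl gives the robot as it stands.
- The arm moves only by the tool arm_command, never from a script. Its argument "steps" is a list of rows, each an object with "translation": the shift along the tool's x, y, z in mm, a list of three; "rotation": the turn, a rotation vector about the tool's x, y, z in units of 5 degrees (1.0 is 5 degrees), a list of three; "claw": the finger opening in mm, from 0 to 87.6. In form: [{"translation": [x, y, z], "rotation": [rx, ry, rz], "claw": claw}, ...]. A call has 1 to 5 rows; each row is the pose to reach, as a shift and turn from the pose commanded when the call began, along the tool's axes at that moment; what a row does not reach only later rows make up. A row lasts 1/10 s, in which the tool goes at most 50 mm and 8.59 degrees, less where a joint would pass 70% of its speed; a pose out of reach is approached as far as the arm can. A call with a gripper value outside its range is refused whole. The fingers move at their own pace and stop on an object; the grip force is fixed at half the most. Time passes only in rows, so rows that repeat a pose let the fingers close. It gives the time, the measured TCP pose, the force, the opening and the grip force at its end, in the units of the state.
- ctrl.get_obs(): the state, without advancing time (a new reading comes with each control period).
- ctrl.snapshot(name): name is "scene" or "top" or "wrist"; returns (picture, depth): 400x640x3 uint8, red, green, blue; 400x640 float32, m along the optical axis (not along the pixel's ray), 0 where there is no reading.
- ctrl.calibration(name): a dict with "vertical_fov" (degrees; the focal length in pixels is half the picture's height over the tangent of half this angle, whatever the lens; pixels are square), "cx", "cy" (the principal point, pixels), "rvec" (rotation vector, rad) and "tvec" (3), from world to camera coordinates, as OpenCV has them; the wrist camera has in their place "hand_eye" (4x4, takes a point from camera to tool coordinates, whose origin is the TCP and whose axes are the flange's). Camera axes: x right, y down, z forward; pixel columns grow to the right and rows downward; lengths in m; the calibration is good to about 2 mm. A picture is of the moment at which its call begins: read the wrist's pose just before it. calibration takes no time and is no camera call.
- ctrl.close_job(): hands the job in; it is judged then, once.
The state is a dict: "clock": time; "joint_pos": joint angles; "qvel": joint speeds; "tau": joint torques, N m; "tool_pos": TCP position; "orientation": TCP orientation; "force": force on the tool from outside, world axes, zero at the start; "moment": the same for the moment, N m; "opening": finger opening in m; "gripper_force": force on a finger pad.
Only numpy, scipy, OpenCV 4.12 (cv2) and the standard library are available. Lean on these libraries where they do the work, as an engineer would, in place of code of your own. Each camera call takes 0.05 s, during which the arm holds its last target. There are 200 camera calls.

TASK

Take the copper link from its rest and slide it flat and straight into the thickness gauge, centred under the spindle, until its end touches the back stop, without shoving the stop. Then turn the small ratchet knob on top clockwise (seen from above) until it slips on the clamped link, stop within about an eighth of a turn of slip, never forcing the larger thimble below the knob, and let go, leaving the link clamped and the things around undisturbed.

Things in the scene. Friction and masses are not known exactly. Their poses are not given: they have to be found in the camera images.
- bar: Loose flat copper link (bus bar), 140 mm long (its x), 20 mm wide (y), 6 mm thick (z), about 0.1 to 0.2 kg, the same both ways round, a 7 mm hole near each end. Origin at the centre of its underside. It starts lying on the rest, underside 30 mm above the bench.
- rest: Fixed grey plastic rest: base 90 (x) by 60 (y) by 6 mm, with two posts 10 mm thick in x and 30 mm wide in y at x = -25 and +25 mm, tops 30 mm above the bench; the link lies across them along x with 45 mm free beyond each post. Origin at the centre of its underside.
- gauge: Fixed C-shaped bench thickness gauge of grey cast iron. Origin on the bench, on the vertical axis shared by spindle, thimble and knob. Its throat opens to its own +y; the column stands behind, y -45 to -85 mm. Foot plate 100 mm wide, 15 mm high, y -95 to +75 mm.
- seat (a point): Point on the gauge's flat steel measuring table (45 mm above the bench, 50 mm wide, out to y = +65 mm of the gauge) at x = 0, y = +50 mm of the gauge, axes as the gauge's. The link's origin comes here when it lies along the gauge's y with its inner end at the stop; its outer 55 mm then overhang the table.
- head (a point): Front lower edge of the gauge's head, which overhangs the measuring table and carries the spindle: at x = 0, y = +21, z = 74 mm of the gauge, axes as the gauge's. The head is 44 mm wide, its top is 111 mm above the bench.
- stop: Back stop of the gauge: fixed dark steel block 44 mm wide, 22 mm high on the measuring table. Origin at the bottom of its front face, which looks to the gauge's +y and lies 20 mm behind the spindle axis. Do not push it with more than 25 N.
- spindle: Vertical steel spindle, 10 mm in diameter, moves down without turning. Origin: centre of its lower end, which starts 4 to 12 mm above the top of a link lying on the table. Goes 5 mm down per rad of the thimble clockwise from above. The screw holds itself when let go. It presses the link with about 16 to 18 N when the ratchet slips; over 25 N (by turning the thimble itself) bends the screw.
- knob_grip (a point): Point on the axis of the ratchet knob, 9 mm below its top: the height to grip it. The knob is a fluted dark steel cylinder 20 mm in diameter, from 152 to 184 mm above the bench; it does not rise or sink. Below it is the thimble, a knurled aluminium cylinder 30 mm in diameter, from 112 to 150 mm above the bench, which must not be gripped.
- ratchet (a joint): How far the ratchet knob has slipped on the thimble, rad, 0 at the start, growing as the knob is turned clockwise (from above) beyond what the thimble follows. Running free, at about 0.10 N m, knob and thimble turn together; once the spindle bears on the link the torque rises, and at 0.18 N m the knob slips while the thimble stands still. Wanted: 0.1 to 0.9 rad.
- markers: Loose grey tray of wire markers in three rows, 80 by 190 by 15 mm: leave alone. Origin at the centre of its underside.
- screwdriver: Loose screwdriver lying on the bench: leave alone. Origin near its middle, on the bench.
- carton: Loose cardboard carton 70 by 130 by 45 mm: leave alone. Origin at the centre of its underside.
Mind the look-alikes: they are no part of the job. What is shaped like the bar but green is not meant. Several things have the shape of the gauge; the one meant has the colours described above.

How it is judged:
By the outcome, as a careful person would: the job done as asked, in the order asked, and still so for the second after the job is handed in, with the robot touching nothing.
It also fails if it takes over 67 s, if anything falls off the work surface, if the arm or the gripper's body presses on something with over 40 N, if the wrist force passes 120 N, or if a joint passes its speed limit or range.

## Working session

There is one attempt and no reset: what is moved stays moved. The work goes in short steps, Python scripts to look and compute and a tool call to move; the robot and the scene stay as the last step left them, time stands still between calls to the robot, and variables do not carry over. Pictures are saved under pics/ and viewed, at most 10 in all, crops included, and the job is handed in when it is done.

Besides the shell and the picture viewer there is one more tool, called after "Request:" as name(argument=value, ...) on one line, values as JSON. arm_command: Moves the arm, as the interface text tells. Its arguments: {"type":"object","properties":{"steps":{"type":"array"}},"required":["steps"]}

```bash
mkdir -p pics; ls; cat > h.py <<'E'
import numpy as np,cv2
from plant import ctrl
from scipy.spatial.transform import Rotation as R
def snap(n,save=None):
    o=ctrl.get_obs(); p,d=ctrl.snapshot(n)
    np.savez(f'{n}.npz',p=p,d=d,t=np.array(o['tool_pos']),o=np.array(o['orientation']))
    if save: cv2.imwrite('pics/'+save,p[:,:,::-1])
    return p,d
def cam(n):
    c=ctrl.calibration(n); f=200/np.tan(np.radians(c['vertical_fov'])/2)
    if 'hand_eye' in c:
        z=np.load(n+'.npz'); T=np.eye(4); T[:3,:3]=R.from_euler('xyz',z['o'],degrees=True).as_matrix(); T[:3,3]=z['t']
        M=T@np.array(c['hand_eye'])
    else:
        T=np.eye(4);T[:3,:3]=cv2.Rodrigues(np.array(c['rvec'],float))[0];T[:3,3]=np.ravel(c['tvec']);M=np.linalg.inv(T)
    return f,c['cx'],c['cy'],M
def px(n,u,v,z=None):
    "pixel->world; z given: intersect plane, else depth"
    f,cx,cy,M=cam(n); r=np.array([(u-cx)/f,(v-cy)/f,1])
    if z is None: s=float(np.load(n+'.npz')['d'][int(round(v)),int(round(u))])
    else: s=(z-M[2,3])/(M[:3,:3]@r)[2]
    return M[:3,:3]@(r*s)+M[:3,3]
def proj(n,P):
    f,cx,cy,M=cam(n); q=np.linalg.inv(M)@np.append(P,1); return np.array([f*q[0]/q[2]+cx,f*q[1]/q[2]+cy])
E
python3 - <<'E'
from h import *
for n in('scene','top'):snap(n,n+'1.png'); print(n,ctrl.calibration(n))
print(ctrl.get_obs(), ctrl.calibration('wrist'))
E
```

```text
pics
scene {'vertical_fov': 56.72550937887478, 'cx': 321.71248926905827, 'cy': 198.0620342763183, 'rvec': array([ 2.1053892 ,  0.80953902, -0.40005579]), 'tvec': array([-0.39496025, -0.1638425 ,  1.39522021])}
top {'vertical_fov': 57.57898498775366, 'cx': 320.79546139047255, 'cy': 205.20534756859442, 'rvec': array([ 2.20399008, -2.185876  ,  0.11245347]), 'tvec': array([-0.06376849,  0.59514219,  1.00972384])}
{'clock': 0.1, 'joint_pos': array([ 9.00740799e+01,  2.05879003e+01,  6.39905206e-01, -1.69975440e-02,
       -7.01356168e+01, -1.65067606e+01]), 'qvel': array([-0.12739172,  0.06180313,  0.13221736,  0.08983686,  0.00634635,
       -0.03030858]), 'tau': array([-2.24352902e-03, -5.84158587e+01,  2.93751329e+01,  7.01546654e+00,
        1.01418103e-02, -5.26137683e-05]), 'tool_pos': array([0.19085813, 0.64701047, 0.22571898]), 'orientation': array([ 1.79915294e+02, -8.43748712e-03, -1.64384618e+01]), 'force': array([ 1.01919017,  0.68576565, -1.11294744]), 'moment': array([0.00722347, 0.03156908, 0.01604821]), 'gripper_force': 0.0, 'opening': 0.08732649182303531} {'vertical_fov': 58.15449984913811, 'cx': 321.4652031664892, 'cy': 193.13218012868188, 'hand_eye': array([[-1.50610769e-04, -9.68988136e-01, -2.47107204e-01,
         6.61984665e-02],
       [ 9.99999967e-01, -9.42378773e-05, -2.39958116e-04,
         9.23164781e-04],
       [ 2.09229709e-04, -2.47107232e-01,  9.68988118e-01,
        -1.58067762e-01],
       [ 0.00000000e+00,  0.00000000e+00,  0.00000000e+00,
         1.00000000e+00]])}
```

View pics/scene1.png

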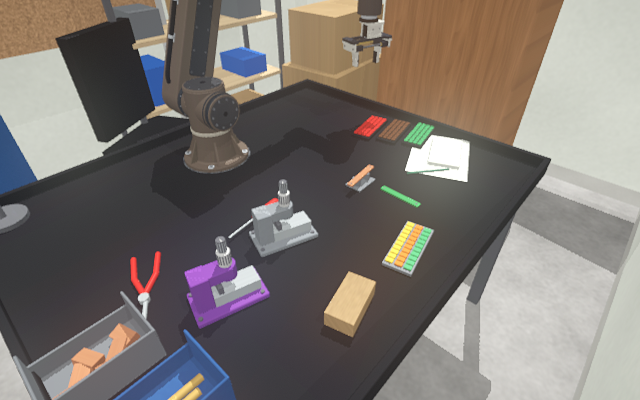

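View pics/top1.png

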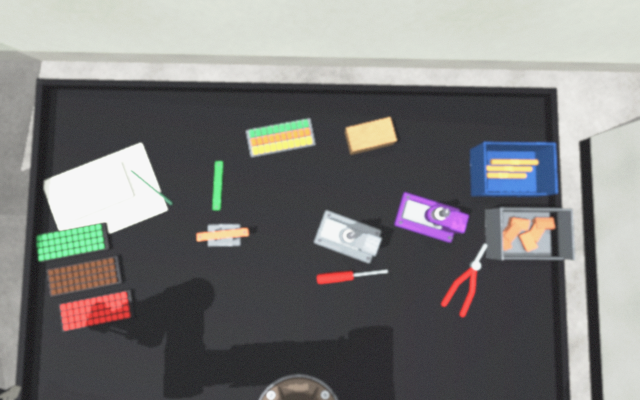

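Top view: the link is the copper strip at (222,235) on the grey rest. Look-alikes are the green strip (217,185) and the copper pieces in the bin (527,232). The grey gauge is at (349,236); the purple one at (432,217) is not meant. The throat opens to image left (world +y).

```bash
python3 - <<'E'
from h import *
p=np.load('top.npz')['p']
a=cv2.resize(p[195:275,180:280],(500,400),interpolation=cv2.INTER_CUBIC)
a2=cv2.resize(p[195:275,300:400],(500,400),interpolation=cv2.INTER_CUBIC)
b=np.load('scene.npz')['p'][160:260,235:385]
b=cv2.resize(b,(450,300),interpolation=cv2.INTER_CUBIC)
c=np.zeros((600,800,3),np.uint8); 
c[:320,:400]=cv2.resize(a,(400,320));c[:320,400:]=cv2.resize(a2,(400,320)); c[320:,:]=0; c[320:600,:420]=cv2.resize(b,(420,280))
cv2.imwrite('pics/crop1.png',c[:,:,::-1])
# bar: copper mask near, top z=.036
h=cv2.cvtColor(p,cv2.COLOR_RGB2HSV)
m=np.zeros(p.shape[:2],np.uint8); m[215:260,190:260]=((h[...,0]<20)&(h[...,1]>90)&(h[...,2]>90))[215:260,190:260]
v,u=np.nonzero(m); P=np.array([px('top',x,y,.036)[:2] for x,y in zip(u,v)],np.float32)
print(len(u),cv2.minAreaRect(P),P.mean(0), px('top',222,235))
# gauge: depth heights
d=np.load('top.npz')['d']
W=np.array([[px('top',x,y) for x in range(305,395)] for y in range(200,270)])
for lo,hi in((.01,.018),(.04,.05),(.105,.115),(.17,.19)):
    k=(W[...,2]>lo)&(W[...,2]<hi); Q=W[k].astype(np.float32)
    if len(Q)>3: print(lo,len(Q),cv2.minAreaRect(Q[:,:2]),Q.mean(0))
k=(W[...,2]>.008); Q=W[k].astype(np.float32); print(cv2.minAreaRect(Q[:,:2]))
for n,u,v in(('mk',280,137),('ca',371,135),('sd',335,278),('sdt',386,271),('purple',432,217),('green',217,185)): print(n,px('top',u,v))
E
```

```text
175 ((0.5128127336502075, 0.2131604552268982), (0.027431709691882133, 0.14730960130691528), 6.906429290771484) [0.5133657 0.2099372] [0.50948219 0.21399221 0.03747391]Traceback (most recent call last):
  File "<stdin>", line 17, in <module>
  File "h.py", line 19, in px
    f,cx,cy,M=cam(n); r=np.array([(u-cx)/f,(v-cy)/f,1])
              ~~~^^^
  File "h.py", line 10, in cam
    c=ctrl.calibration(n); f=200/np.tan(np.radians(c['vertical_fov'])/2)
ValueError: time passes only in moves, steps and waits
```

View pics/crop1.png

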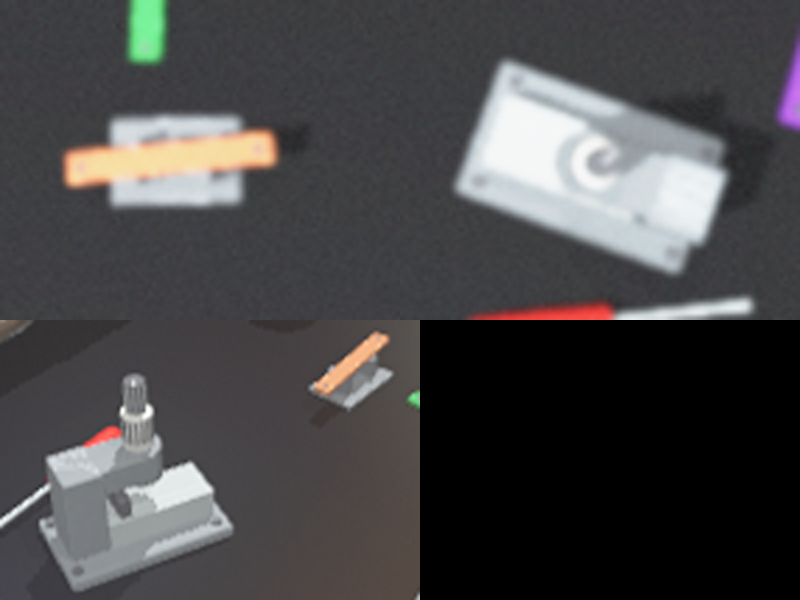

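The crop confirms the choice: copper link across the grey rest (crop 65–275, 135–185), and the grey gauge with its foot corners at crop (503,60), (455,192), (683,275), (727,145) and knob near (603,158).

```bash
python3 - <<'E'
import re
s=open('h.py').read()
s=s.replace("def cam(n):\n    c=ctrl.calibration(n);","import json,os\nCAL=json.load(open('cal.json')) if os.path.exists('cal.json') else {}\ndef cam(n):\n    c=CAL[n];")
open('h.py','w').write(s)
from plant import ctrl; import json,numpy as np
json.dump({n:{k:np.array(v).tolist() for k,v in ctrl.calibration(n).items()} for n in('scene','top','wrist')},open('cal.json','w'))
E
python3 - <<'E'
from h import *
f=lambda X,Y:(300+(X-400)/4-.4,195+Y/4-.4)
c=[px('top',*f(*q),.015)[:2] for q in((503,60),(455,192),(683,275),(727,145))]
print(np.round(c,4)); c=np.array(c)
F=(c[0]+c[1])/2;B=(c[2]+c[3])/2; d=(F-B)/np.linalg.norm(F-B); print('len',np.linalg.norm(F-B),np.linalg.norm(c[0]-c[1]),'dir y',d,np.degrees(np.arctan2(d[1],d[0])),'origin',F-.075*d,B+.095*d)
print('knob',px('top',*f(603,158),.184))
W=np.array([px('top',x,y) for y in range(200,270) for x in range(305,395)])
for lo,hi in((.04,.05),(.105,.117),(.175,.195)):
    Q=W[(W[:,2]>lo)&(W[:,2]<hi)].astype(np.float32)
    if len(Q)>3: print(lo,len(Q),cv2.minAreaRect(Q[:,:2]),Q.mean(0))
for n,u,v in(('mk',280,137),('ca',371,135),('sd',318,279),('sdt',386,271),('purple',440,213),('green',217,185)): print(n,px('top',u,v))
E
```

```text
[[ 0.5838 -0.0722]
 [ 0.4897 -0.0387]
 [ 0.4321 -0.201 ]
 [ 0.5244 -0.2328]]
len 0.171708870238113 0.09994227876924373 dir y [0.34067228 0.94018211] 70.08216184532259 origin [ 0.51118104 -0.12596641] [ 0.51059887 -0.12757306]
knob [ 0.51484314 -0.1257758   0.184     ]Traceback (most recent call last):
  File "<stdin>", line 10, in <module>
cv2.error: OpenCV(4.12.0) /io/opencv/modules/imgproc/src/convhull.cpp:143: error: (-215:Assertion failed) total >= 0 && (depth == CV_32F || depth == CV_32S) in function 'convexHull'
```

```bash
cat >> h.py <<'E'
def go(p,yaw):
    "print shift (mm) and turn (5deg units) in tool axes from current pose to p, pointing down at yaw"
    o=ctrl.get_obs(); A=R.from_euler('xyz',o['orientation'],degrees=True); B=R.from_euler('xyz',[180,0,yaw],degrees=True)
    print('t',np.round(A.inv().apply(np.array(p)-o['tool_pos'])*1e3,1),'r',np.round((A.inv()*B).as_rotvec(degrees=True)/5,2),'q',np.round(o['joint_pos'],1))
E
python3 - <<'E'
from h import *
go([.507,.26,.17],96.9); go([.507,.26,.17],-83.1)
W=np.array([px('top',x,y) for y in range(200,270) for x in range(305,395)]).astype(np.float32)
for lo,hi in((.04,.05),(.105,.117),(.175,.195)):
    Q=W[(W[:,2]>lo)&(W[:,2]<hi)]
    if len(Q)>3: print(lo,len(Q),cv2.minAreaRect(Q[:,:2].copy()),Q.mean(0))
E
```

```text
t [412.7 281.6  56.2] r [ 1.000e-02  2.000e-02 -2.267e+01] q [ 90.1  20.6   0.6  -0.  -70.1 -16.5]
t [412.7 281.6  56.2] r [ 1.000e-02 -1.000e-02  1.333e+01] q [ 90.1  20.6   0.6  -0.  -70.1 -16.5]
0.04 358 ((0.5145087242126465, -0.11563185602426529), (0.10973058640956879, 0.049798205494880676), 70.15148162841797) [ 0.521425   -0.09150574  0.0450139 ]
0.105 565 ((0.5001878142356873, -0.15583260357379913), (0.1055566668510437, 0.049762845039367676), 69.92842102050781) [ 0.49611807 -0.16545288  0.10991187]
0.175 58 ((0.5115042328834534, -0.12520578503608704), (0.01671195775270462, 0.019224541261792183), 0.48254042863845825) [ 0.511299   -0.12474745  0.18346052]
```

Request:
arm_command(steps=[{"translation": [40,0,0],"rotation": [0,0,-1.7],"claw": 87}])

```text
clock: 0.2
tool_pos: [0.2266, 0.637, 0.2259]
orientation: [180.0, 0.0, -7.8]
force: [0.8, -0.7, -0.4]
opening: 0.0875
gripper_force: 0.0
```

```bash
python3 - <<'E'
from h import *
go([.507,.26,.17],96.9);print(ctrl.get_obs()['orientation'])
E
```

```text
t [328.8 335.6  55.9] r [-0.000e+00  1.000e-02 -2.093e+01] q [ 86.9  20.7   0.8  -0.  -70.2  -4.6]
[ 1.79963000e+02  3.74825276e-02 -7.76584682e+00]
```

Request:
arm_command(steps=[{"translation": [60,0,0],"rotation": [0,0,-1.7],"claw": 87},{"translation": [120,60,10],"rotation": [0,0,-3.4],"claw": 87},{"translation": [160,120,20],"rotation": [0,0,-5.1],"claw": 87},{"translation": [200,160,30],"rotation": [0,0,-6.8],"claw": 87},{"translation": [240,200,40],"rotation": [0,0,-8.5],"claw": 87}])

```text
clock: 0.7
tool_pos: [0.3943, 0.4672, 0.1988]
orientation: [180.0, 0.0, 34.9]
force: [1.3, 1.0, 0.2]
opening: 0.087
gripper_force: 0.0
```

```bash
python3 - <<'E'
from h import *
go([.507,.26,.17],96.9)
E
```

```text
t [-26.2 234.4  28.9] r [-0.000e+00  1.000e-02 -1.239e+01] q [ 68.1  15.7 -10.   -0.  -64.3  56.8]
```

Request:
arm_command(steps=[{"translation": [-3,35,5],"rotation": [0,0,-1.7],"claw": 87},{"translation": [-6,70,10],"rotation": [0,0,-3.4],"claw": 87},{"translation": [-10,105,15],"rotation": [0,0,-5.1],"claw": 87},{"translation": [-14,140,20],"rotation": [0,0,-6.8],"claw": 87},{"translation": [-18,175,25],"rotation": [0,0,-8.5],"claw": 87}])

```text
clock: 1.2
tool_pos: [0.4784, 0.3133, 0.174]
orientation: [-180.0, 0.0, 77.4]
force: [1.7, -0.2, -0.1]
opening: 0.0872
gripper_force: 0.0
```

```bash
python3 - <<'E'
from h import *
go([.507,.26,.17],96.9)
E
```

```text
t [-45.8  39.6   4. ] r [-0.   0.  -3.9] q [ 52.8  13.2 -16.8  -0.  -59.9 114.6]
```

Request:
arm_command(steps=[{"translation": [-16,13,2],"rotation": [0,0,-1.4],"claw": 87},{"translation": [-32,28,3],"rotation": [0,0,-2.8],"claw": 87},{"translation": [-46,40,4],"rotation": [0,0,-3.9],"claw": 87},{"translation": [-46,40,4],"rotation": [0,0,-3.9],"claw": 87}])

```text
clock: 1.6
tool_pos: [0.507, 0.2591, 0.1698]
orientation: [-179.9, 0.0, 96.6]
force: [-0.1, 0.1, -0.4]
opening: 0.0869
gripper_force: 0.0
```

```bash
python3 - <<'E'
from h import *
p,d=snap('wrist','w1.png')
h=cv2.cvtColor(p,cv2.COLOR_RGB2HSV)
m=((h[...,0]<20)&(h[...,1]>90)&(h[...,2]>90)).astype(np.uint8)
m=cv2.morphologyEx(m,cv2.MORPH_CLOSE,np.ones((25,25)))
c=max(cv2.findContours(m,0,2)[0],key=cv2.contourArea)[:,0]
P=np.array([px('wrist',x,y,.036)[:2] for x,y in c],np.float32)
print(cv2.minAreaRect(c.astype(np.float32)),cv2.minAreaRect(P)); x,y=c.mean(0).astype(int); print(x,y,px('wrist',x,y))
E
```

```text
((461.5, 286.0), (78.0, 355.0), 90.0) ((0.6471234560012817, 0.17925512790679932), (0.3275030851364136, 0.07731909304857254), 6.63106632232666)
459 292 [0.55429486 0.26772804 0.2171079 ]
```

View pics/w1.png

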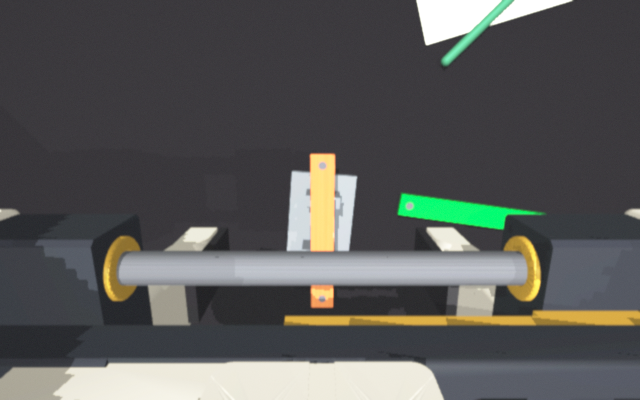

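The wrist view shows the link between the fingers: far end corners (310,154) and (335,154), near end corners (311,306) and (334,306). The green strip is off to the right.

```bash
python3 - <<'E'
from h import *
c=np.array([px('wrist',u,v,.036) for u,v in((310,154),(335,154),(334,306),(311,306))])[:,:2]
a=(c[0]+c[1])/2;b=(c[2]+c[3])/2;print(np.round(c,4),np.linalg.norm(a-b),np.linalg.norm(c[0]-c[1]),np.linalg.norm(c[2]-c[3]),'ctr',(a+b)/2,'ang',np.degrees(np.arctan2(*(a-b)[::-1])))
u=(a-b)/np.linalg.norm(a-b); g=(a+b)/2+.047*u; print(g,px('wrist',323,200)); go([*g,.014],np.degrees(np.arctan2(u[1],u[0])))
E
```

```text
[[0.4956 0.2825]
 [0.5159 0.2849]
 [0.5322 0.1468]
 [0.5114 0.1444]] 0.1390118886340148 0.020371338396148953 0.020945376634972045 ctr [0.5137756  0.21464926] ang 96.61966464074119
[0.50835753 0.26133592] [0.51068272 0.24496855 0.03545363]
t [  1.2   1.7 156. ] r [-0.01  0.01 -0.04] q [ 46.8  13.3 -17.4  -0.  -59.4 139.6]
```

Request:
arm_command(steps=[{"translation": [1,2,40],"rotation": [0,0,0],"claw": 45},{"translation": [1,2,80],"rotation": [0,0,0],"claw": 45},{"translation": [1,2,120],"rotation": [0,0,0],"claw": 45},{"translation": [1,2,145],"rotation": [0,0,0],"claw": 45},{"translation": [1,2,156],"rotation": [0,0,0],"claw": 45}])

```text
clock: 2.15
tool_pos: [0.507, 0.2618, 0.0117]
orientation: [-179.8, 0.1, 96.5]
force: [0.2, 0.5, 0.6]
opening: 0.0525
gripper_force: 0.0
```

Request:
arm_command(steps=[{"translation": [0,0,0],"rotation": [0,0,0],"claw": 30},{"translation": [0,0,0],"rotation": [0,0,0],"claw": 24},{"translation": [0,0,0],"rotation": [0,0,0],"claw": 15},{"translation": [0,0,0],"rotation": [0,0,0],"claw": 10},{"translation": [0,0,0],"rotation": [0,0,0],"claw": 10}])

```text
clock: 2.65
tool_pos: [0.5092, 0.2629, 0.0157]
orientation: [179.9, -0.1, 96.6]
force: [-0.3, 0.7, 4.9]
opening: 0.0193
gripper_force: 29.8
```

Request:
arm_command(steps=[{"translation": [0,0,-10],"rotation": [0,0,0],"claw": 10},{"translation": [0,0,-30],"rotation": [0,0,0],"claw": 10},{"translation": [0,0,-60],"rotation": [0,0,0],"claw": 10},{"translation": [0,0,-60],"rotation": [0,0,0],"claw": 10}])

```text
clock: 3.05
tool_pos: [0.5106, 0.2638, 0.0788]
orientation: [179.7, -0.2, 96.6]
force: [-0.1, 0.9, -1.5]
opening: 0.0195
gripper_force: 29.8
```

```bash
python3 - <<'E'
from h import *
o=ctrl.get_obs(); print(o['force'],o['moment'],o['tool_pos'])
go([.5816,.0681,.07],70.05)
E
```

```text
[-0.05167929  0.87803049 -1.54292339] [ 0.14153856 -0.24846775  0.01565188] [0.51064955 0.26384995 0.07884588]
t [-202.6   47.9    8.4] r [ 0.05 -0.05  5.31] q [ 4.690e+01  1.890e+01 -2.320e+01  1.000e-01 -4.750e+01  1.397e+02]
```

Request:
arm_command(steps=[{"translation": [-40,10,0],"rotation": [0,0,1.1],"claw": 10},{"translation": [-80,19,2],"rotation": [0,0,2.2],"claw": 10},{"translation": [-120,29,4],"rotation": [0,0,3.2],"claw": 10},{"translation": [-160,38,6],"rotation": [0,0,4.3],"claw": 10},{"translation": [-200,48,8],"rotation": [0,0,5.3],"claw": 10}])

```text
clock: 3.55
tool_pos: [0.5792, 0.0675, 0.0665]
orientation: [-180.0, -0.0, 69.8]
force: [0.6, 1.0, -2.4]
opening: 0.0193
gripper_force: 29.8
```

Request:
arm_command(steps=[{"translation": [0,0,0],"rotation": [0,0,0],"claw": 10},{"translation": [0,0,0],"rotation": [0,0,0],"claw": 10}])

```text
clock: 3.75
tool_pos: [0.579, 0.0678, 0.0662]
orientation: [-180.0, 0.0, 69.9]
force: [0.8, 0.2, -1.9]
opening: 0.0198
gripper_force: 29.8
```

```bash
python3 - <<'E'
from h import *
p,d=snap('wrist','w2.png'); go([.5816,.0681,.07],70.05); print(np.load('wrist.npz')['t'],np.load('wrist.npz')['o'])
q,_=snap('scene')
c=cv2.resize(q[160:260,235:395],(640,400),interpolation=cv2.INTER_CUBIC)
c2=np.zeros((600,800,3),np.uint8); c2[:400,:640]=0
P=cv2.resize(p[100:400,160:480],(400,375)); S=cv2.resize(q[150:260,235:395],(800,550)[:2] if 0 else (400,275))
c2[:375,:400]=P; c2[:600-0,400:]=0; c2[:275,400:]=S
cv2.imwrite('pics/w2c.png',cv2.cvtColor(np.vstack([p[90:390],cv2.resize(q[165:255,240:432],(640,300))]),cv2.COLOR_RGB2BGR))
E
```

```text
t [ 0.3  2.7 -3.7] r [-0.  0. -0.] q [ 26.   20.7 -22.5  -0.  -46.8 134.1]
[0.57901695 0.06782184 0.06618748] [-1.79967463e+02  1.53571550e-02  6.99409272e+01]
```

View pics/w2c.png

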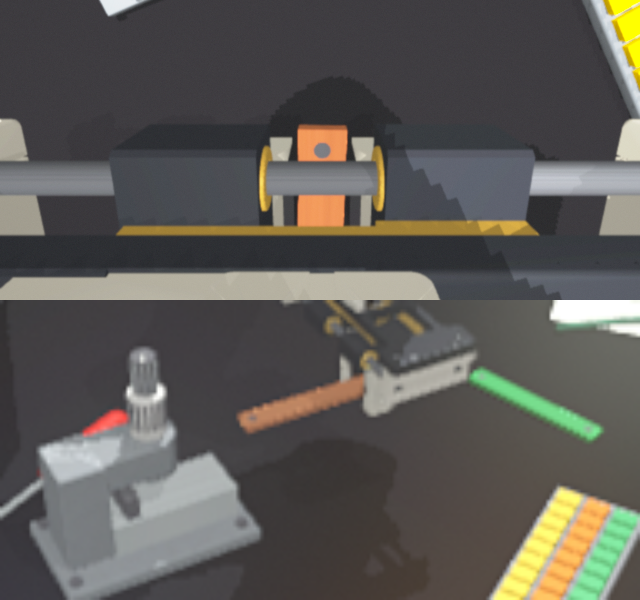

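The wrist view (top half) shows the link's outer end centred between the pads (u 298–347). In the scene view (bottom half) its inner end, near (245,420), points at the throat and looks level. Next I measure the pitch and offset.

```bash
cat > bar.py <<'E'
from h import *
O=np.array([.511,-.1263]); th=np.radians(70.05); Y=np.array([np.cos(th),np.sin(th)]); X=np.array([Y[1],-Y[0]])
def G(W): return np.c_[(W[:,:2]-O)@X,(W[:,:2]-O)@Y,W[:,2]]*1e3
def bar(n,ylo=-30,yhi=400):
    z=np.load(n+'.npz'); p,d=z['p'],z['d']; h=cv2.cvtColor(p,cv2.COLOR_RGB2HSV)
    m=((h[...,0]<16)&(h[...,1]>90)&(h[...,2]>50)&(d>0))
    m=cv2.erode(m.astype(np.uint8),np.ones((2,2)))
    v,u=np.nonzero(m); W=G(np.array([px(n,a,b) for a,b in zip(u,v)]))
    return W[(abs(W[:,0])<30)&(W[:,1]>ylo)&(W[:,1]<yhi)&(W[:,2]>20)&(W[:,2]<140)]
E
python3 - <<'E'
from bar import *
o=ctrl.get_obs();print('tcp in gauge',G(np.array([o['tool_pos']])))
snap('top')
for n in('top','scene'):
    W=bar(n); 
    print(n,len(W),W.min(0).round(1),W.max(0).round(1))
    if len(W)>10:
        A=np.polyfit(W[:,1],W[:,0],1);B=np.polyfit(W[:,1],W[:,2],1)
        print(' yaw',np.degrees(np.arctan(A[0])),'x at y=90,160',np.polyval(A,[90,160]),'pitch',np.degrees(np.arctan(B[0])),'top z at',np.polyval(B,[90,207]),np.median(W[:,0]))
E
```

```text
tcp in gauge [[ -2.90959249 207.08829685  66.41331972]]
top 253 [-16.6  88.2  80.2] [  4.6 176.9  90.4]
 yaw 1.1307637215852095 x at y=90,160 [-6.96768966 -5.58602177] pitch 0.5511735326342897 top z at [85.4080375  86.53358799] -6.192799163870086
scene 187 [-11.9  86.1  78.8] [  9.5 203.   89.4]
 yaw 0.8676078882166882 x at y=90,160 [0.40438542 1.46444944] pitch 0.3710394439357341 top z at [83.54173626 84.29942247] 2.081069264472871
```

Request:
arm_command(steps=[{"translation": [0,4,15],"rotation": [0,0,0],"claw": 10},{"translation": [0,4,28],"rotation": [0,0,0],"claw": 10},{"translation": [-15,4,28],"rotation": [0,0,0],"claw": 10},{"translation": [-15,4,28],"rotation": [0,0,0],"claw": 10}])

```text
clock: 4.3
tool_pos: [0.5758, 0.0523, 0.0368]
orientation: [-179.8, 0.1, 70.1]
force: [-0.3, 0.4, -1.8]
opening: 0.0195
gripper_force: 29.8
```

```bash
python3 - <<'E'
from bar import *
o=ctrl.get_obs();print('tcp in gauge',G(np.array([o['tool_pos']])),o['orientation'])
snap('top');snap('scene')
for n in('top','scene'):
    W=bar(n); W=W[W[:,2]>np.median(W[:,2])-4]
    A=np.polyfit(W[:,1],W[:,0],1);B=np.polyfit(W[:,1],W[:,2],1)
    print(n,len(W),W.min(0).round(1),W.max(0).round(1),'x at y=90,160',np.polyval(A,[80,150]),'topz',np.polyval(B,[80,190]))
def crop(n,c,s,w,h):
    p=np.load(n+'.npz')['p']; return cv2.resize(cv2.getRectSubPix(p,(w//s,h//s),c),(w,h),interpolation=cv2.INTER_CUBIC)
cs=proj('scene',[*(O+Y*.06),.05]);ct=proj('top',[*(O+Y*.06),.05]);print(cs,ct)
cv2.imwrite('pics/c3.png',cv2.cvtColor(np.vstack([crop('top',tuple(map(float,ct)),6,798,300),crop('scene',tuple(map(float,cs)),6,798,300)]),cv2.COLOR_RGB2BGR))
E
```

```text
tcp in gauge [[2.32577736e-02 1.89971687e+02 3.68022570e+01]] [-1.79835378e+02  1.37181948e-01  7.00539230e+01]
top 215 [-13.7  72.5  52.3] [  7.1 155.4  62.4] x at y=90,160 [-4.3747013  -2.62508199] topz [56.26746975 56.36540077]
scene 177 [-8.5 70.6 51.1] [ 14.9 185.9  68. ] x at y=90,160 [3.4446261  5.10315322] topz [54.37860916 56.51640392]
[304.84295667 213.99114976] [324.89058443 227.7476017 ]
```

View pics/c3.png

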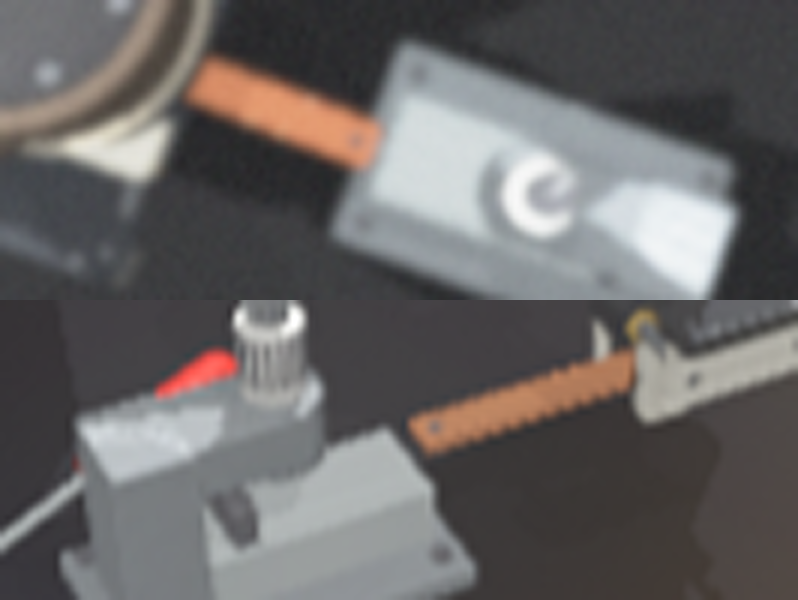

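In the top crop the link's inner end has corners (382,124) and (366,168), and the table front has corners (402,92) and (368,200). In the scene crop the link end has corners (410,425) and (430,456), and the table front has (388,428) and (434,490). The link is about centred, with its end just in front of the table.

```bash
python3 - <<'E'
from bar import *
ct=np.array([324.89,227.75]);cs=np.array([304.84,213.99])
f=lambda c,x,y,y0:c+(np.array([x-398.5,y-y0-149.5]))/6
for n,c,y0,pts in(('top',ct,0,dict(tb=[(402,92),(368,200)],bar=[(382,124),(366,168)],barO=[(212,57),(185,98)],foot=[(405,40),(332,235)])),('scene',cs,300,dict(tb=[(388,428),(434,490)],bar=[(410,425),(430,456)]))):
    for k,q in pts.items():
        z={'t':.045,'b':.0555,'f':.015}[k[0]]
        g=G(np.array([px(n,*f(c,*a,y0),z) for a in q])); print(n,k,g.round(1)[:,:2].tolist(),'mid x',g[:,0].mean().round(1))
E
```

```text
top tb [[25.6, 67.5], [-26.5, 65.0]] mid x -0.5
top bar [[8.1, 71.3], [-13.2, 71.1]] mid x -2.5
top barO [[9.7, 154.7], [-12.1, 159.6]] mid x -1.2
top foot [[50.9, 74.1], [-47.9, 74.4]] mid x 1.5
scene tb [[-22.2, 65.0], [28.4, 64.2]] mid x 3.1
scene bar [[-7.6, 69.9], [17.0, 68.1]] mid x 4.7
```

Request:
arm_command(steps=[{"translation": [-15,0,2],"rotation": [0,0,-0.1],"claw": 10},{"translation": [-30,0,2],"rotation": [0,0,-0.1],"claw": 10},{"translation": [-30,0,3],"rotation": [0,0,-0.1],"claw": 10},{"translation": [-30,0,3],"rotation": [0,0,-0.1],"claw": 10}])

```text
clock: 4.8
tool_pos: [0.5674, 0.0246, 0.0355]
orientation: [180.0, -0.0, 70.5]
force: [-0.6, 0.5, -1.6]
opening: 0.0191
gripper_force: 29.8
```

Request:
arm_command(steps=[{"translation": [0,0,1],"rotation": [0,0,0],"claw": 10},{"translation": [0,0,1],"rotation": [0,0,0],"claw": 10}])

```text
clock: 5.0
tool_pos: [0.5678, 0.0256, 0.0344]
orientation: [180.0, -0.0, 70.6]
force: [0.4, -0.8, -1.5]
opening: 0.0193
gripper_force: 29.8
```

Request:
arm_command(steps=[{"translation": [0,0,1],"rotation": [0,0,0],"claw": 10},{"translation": [0,0,1],"rotation": [0,0,0],"claw": 10}])

```text
clock: 5.2
tool_pos: [0.5676, 0.0256, 0.0332]
orientation: [-180.0, 0.0, 70.6]
force: [0.6, -0.4, -1.5]
opening: 0.0194
gripper_force: 29.8
```

Request:
arm_command(steps=[{"translation": [0,0,1],"rotation": [0,0,0],"claw": 10},{"translation": [0,0,1],"rotation": [0,0,0],"claw": 10}])

```text
clock: 5.4
tool_pos: [0.5675, 0.0255, 0.0322]
orientation: [-180.0, 0.0, 70.6]
force: [-0.5, -0.6, -1.4]
opening: 0.0192
gripper_force: 29.8
```

Request:
arm_command(steps=[{"translation": [0,0,1],"rotation": [0,0,0],"claw": 10},{"translation": [0,0,1],"rotation": [0,0,0],"claw": 10}])

```text
clock: 5.6
tool_pos: [0.5676, 0.0254, 0.0313]
orientation: [180.0, 0.0, 70.6]
force: [-0.9, 0.4, -1.7]
opening: 0.0195
gripper_force: 29.8
```

Request:
arm_command(steps=[{"translation": [0,0,1],"rotation": [0,0,0],"claw": 10},{"translation": [0,0,1],"rotation": [0,0,0],"claw": 10}])

```text
clock: 5.8
tool_pos: [0.5677, 0.0254, 0.0304]
orientation: [180.0, -0.0, 70.6]
force: [0.4, -0.5, -1.3]
opening: 0.0197
gripper_force: 29.8
```

Request:
arm_command(steps=[{"translation": [0,0,1],"rotation": [0,0,0],"claw": 10},{"translation": [0,0,1],"rotation": [0,0,0],"claw": 10}])

```text
clock: 6.0
tool_pos: [0.5677, 0.0255, 0.0294]
orientation: [180.0, -0.0, 70.6]
force: [1.0, 0.6, -0.3]
opening: 0.0192
gripper_force: 29.8
```

Request:
arm_command(steps=[{"translation": [-12,-0.5,-0.4],"rotation": [0,0,0],"claw": 10},{"translation": [-24,-1,-0.4],"rotation": [0,0,0],"claw": 10},{"translation": [-36,-1.5,-0.4],"rotation": [0,0,0],"claw": 10},{"translation": [-46,-2,-0.4],"rotation": [0,0,0],"claw": 10},{"translation": [-46,-2,-0.4],"rotation": [0,0,0],"claw": 10}])

```text
clock: 6.5
tool_pos: [0.5496, -0.019, 0.03]
orientation: [-180.0, 0.0, 70.5]
force: [-1.6, -2.0, 2.3]
opening: 0.0195
gripper_force: 29.8
```

```bash
python3 - <<'E'
from bar import *
o=ctrl.get_obs();print('tcp in gauge',G(np.array([o['tool_pos']])),o['orientation'],o['force'])
p,_=snap('wrist');snap('scene');snap('top')
def crop(n,c,s,w,h):
    p=np.load(n+'.npz')['p']; return cv2.resize(cv2.getRectSubPix(p,(w//s,h//s),c),(w,h),interpolation=cv2.INTER_CUBIC)
ct=np.array([324.89,227.75]);cs=np.array([304.84,213.99])
cv2.imwrite('pics/c4.png',cv2.cvtColor(np.vstack([crop('top',tuple(map(float,ct)),6,798,300),crop('scene',tuple(map(float,cs)),6,798,300)]),cv2.COLOR_RGB2BGR))
E
```

```text
tcp in gauge [[ -0.31106102 114.08908196  30.01511742]] [-1.79986689e+02  2.87521297e-02  7.04916336e+01] [-1.57446642 -2.02364554  2.34611467]
```

View pics/c4.png

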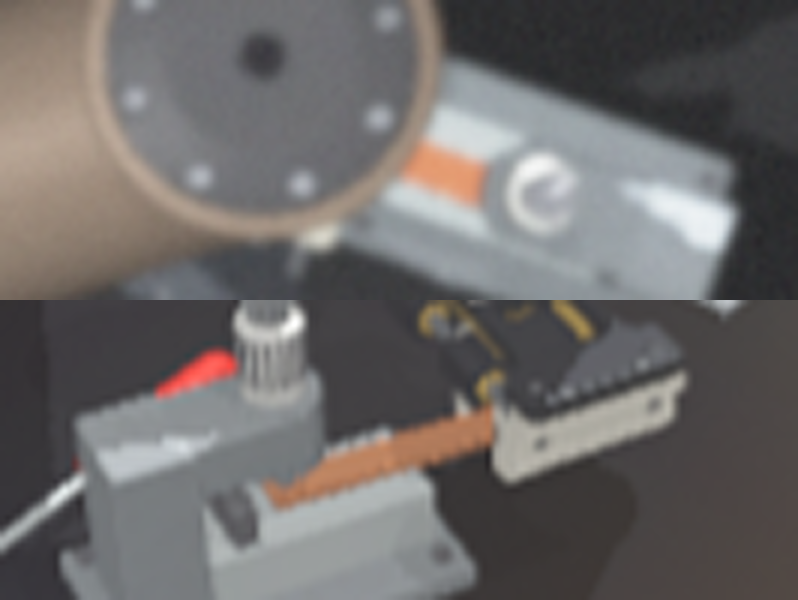

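The link is on the table and partly under the head. In the top crop its mid-line at x=430 is row ~164, against ~162 for the table's mid-line, so it is centred to about 1 mm. I'll finish the slide in fine steps.

Request:
arm_command(steps=[{"translation": [-4,0,-0.2],"rotation": [0,0,0],"claw": 10},{"translation": [-8,0,-0.2],"rotation": [0,0,0],"claw": 10},{"translation": [-10,0,-0.2],"rotation": [0,0,0],"claw": 10},{"translation": [-10,0,-0.2],"rotation": [0,0,0],"claw": 10}])

```text
clock: 7.05
tool_pos: [0.5474, -0.0267, 0.0302]
orientation: [180.0, -0.0, 70.6]
force: [0.5, -0.5, 2.4]
opening: 0.0195
gripper_force: 29.8
```

Request:
arm_command(steps=[{"translation": [-1,0,0],"rotation": [0,0,0],"claw": 10},{"translation": [-1,0,0],"rotation": [0,0,0],"claw": 10}])

```text
clock: 7.25
tool_pos: [0.547, -0.0276, 0.0301]
orientation: [180.0, -0.0, 70.6]
force: [1.0, 1.5, 3.5]
opening: 0.0194
gripper_force: 29.8
```

Request:
arm_command(steps=[{"translation": [-1,0,0],"rotation": [0,0,0],"claw": 10},{"translation": [-1,0,0],"rotation": [0,0,0],"claw": 10}])

```text
clock: 7.45
tool_pos: [0.5466, -0.0286, 0.0301]
orientation: [180.0, -0.0, 70.6]
force: [1.4, 1.4, 3.7]
opening: 0.0194
gripper_force: 29.8
```

Request:
arm_command(steps=[{"translation": [-1,0,0],"rotation": [0,0,0],"claw": 10},{"translation": [-1,0,0],"rotation": [0,0,0],"claw": 10}])

```text
clock: 7.65
tool_pos: [0.5462, -0.0296, 0.0301]
orientation: [180.0, -0.0, 70.6]
force: [1.6, 0.9, 3.5]
opening: 0.0192
gripper_force: 29.8
```

Request:
arm_command(steps=[{"translation": [-1,0,0],"rotation": [0,0,0],"claw": 10},{"translation": [-1,0,0],"rotation": [0,0,0],"claw": 10}])

```text
clock: 7.85
tool_pos: [0.5458, -0.0306, 0.03]
orientation: [180.0, -0.0, 70.6]
force: [1.0, 1.9, 3.7]
opening: 0.0195
gripper_force: 29.8
```

Request:
arm_command(steps=[{"translation": [-0.7,0,0],"rotation": [0,0,0],"claw": 10},{"translation": [-0.7,0,0],"rotation": [0,0,0],"claw": 10}])

```text
clock: 8.05
tool_pos: [0.5455, -0.0312, 0.03]
orientation: [180.0, -0.0, 70.6]
force: [0.3, 3.0, 4.4]
opening: 0.0191
gripper_force: 29.8
```

Request:
arm_command(steps=[{"translation": [-0.7,0,0],"rotation": [0,0,0],"claw": 10},{"translation": [-0.7,0,0],"rotation": [0,0,0],"claw": 10}])

```text
clock: 8.25
tool_pos: [0.5453, -0.0318, 0.03]
orientation: [180.0, -0.0, 70.6]
force: [1.2, 2.1, 4.9]
opening: 0.0192
gripper_force: 29.8
```

Request:
arm_command(steps=[{"translation": [-0.5,0,0],"rotation": [0,0,0],"claw": 10},{"translation": [-0.5,0,0],"rotation": [0,0,0],"claw": 10}])

```text
clock: 8.45
tool_pos: [0.5451, -0.0323, 0.03]
orientation: [180.0, -0.0, 70.6]
force: [1.1, 2.1, 3.7]
opening: 0.0195
gripper_force: 29.8
```

Request:
arm_command(steps=[{"translation": [-0.6,0,0],"rotation": [0,0,0],"claw": 10},{"translation": [-0.6,0,0],"rotation": [0,0,0],"claw": 10}])

```text
clock: 8.65
tool_pos: [0.5452, -0.0325, 0.03]
orientation: [180.0, -0.0, 70.6]
force: [1.9, 5.4, 4.3]
opening: 0.0197
gripper_force: 29.8
```

Request:
arm_command(steps=[{"translation": [-0.6,0,0],"rotation": [0,0,0],"claw": 10},{"translation": [-0.6,0,0],"rotation": [0,0,0],"claw": 10}])

```text
clock: 8.85
tool_pos: [0.5452, -0.0326, 0.03]
orientation: [180.0, -0.1, 70.6]
force: [1.3, 8.8, 4.4]
opening: 0.0194
gripper_force: 29.8
```

Request:
arm_command(steps=[{"translation": [-0.6,0,0],"rotation": [0,0,0],"claw": 10},{"translation": [-0.6,0,0],"rotation": [0,0,0],"claw": 10}])

```text
clock: 9.05
tool_pos: [0.5454, -0.0327, 0.0301]
orientation: [179.9, -0.1, 70.6]
force: [2.9, 10.3, 2.6]
opening: 0.0196
gripper_force: 29.9
```

Contact with the stop at about 10 N. I'll ease most of that off, release, and check.

Request:
arm_command(steps=[{"translation": [1.1,0,0],"rotation": [0,0,0],"claw": 10},{"translation": [1.1,0,0],"rotation": [0,0,0],"claw": 10}])

```text
clock: 9.25
tool_pos: [0.5453, -0.0325, 0.0301]
orientation: [180.0, -0.0, 70.6]
force: [2.1, 6.2, 4.3]
opening: 0.0192
gripper_force: 29.8
```

Request:
arm_command(steps=[{"translation": [0,0,0],"rotation": [0,0,0],"claw": 24},{"translation": [0,0,0],"rotation": [0,0,0],"claw": 40},{"translation": [0,0,0],"rotation": [0,0,0],"claw": 40},{"translation": [0,0,0],"rotation": [0,0,0],"claw": 40}])

```text
clock: 9.65
tool_pos: [0.5442, -0.0334, 0.0296]
orientation: [-179.9, 0.1, 70.5]
force: [-0.2, -0.6, -0.2]
opening: 0.0389
gripper_force: 0.0
```

```bash
python3 - <<'E'
from bar import *
o=ctrl.get_obs();print('tcp in gauge',G(np.array([o['tool_pos']])),o['orientation'],o['force'],o['joint_pos'].round(1))
E
```

```text
tcp in gauge [[-0.51883801 98.61446274 29.56248651]] [-1.79932103e+02  5.14453768e-02  7.05438381e+01] [-0.21967304 -0.5978236  -0.22634555] [ 17.1  20.6 -29.2   0.  -40.3 143.5]
```

Request:
arm_command(steps=[{"translation": [0,0,-15],"rotation": [0,0,0],"claw": 50},{"translation": [0,0,-50],"rotation": [0,0,0],"claw": 87},{"translation": [0,0,-100],"rotation": [0,0,0],"claw": 87},{"translation": [20,0,-150],"rotation": [0,0,0],"claw": 87},{"translation": [40,0,-200],"rotation": [0,0,0],"claw": 87}])

```text
clock: 10.15
tool_pos: [0.5566, 0.0018, 0.2248]
orientation: [-180.0, 0.0, 70.5]
force: [0.9, 0.3, 0.1]
opening: 0.0746
gripper_force: 0.0
```

Request:
arm_command(steps=[{"translation": [10,0,0],"rotation": [0,0,0],"claw": 87},{"translation": [10,0,0],"rotation": [0,0,0],"claw": 87}])

```text
clock: 10.35
tool_pos: [0.5612, 0.0125, 0.2241]
orientation: [179.9, -0.1, 70.6]
force: [-0.2, 0.7, -1.6]
opening: 0.0859
gripper_force: 0.0
```

```bash
python3 - <<'E'
from bar import *
p,_=snap('wrist');q,_=snap('scene');snap('top'); print(np.load('wrist.npz')['t'],np.load('wrist.npz')['o'])
cs=(304.84,213.99)
s=cv2.resize(cv2.getRectSubPix(q,(160,68),cs),(640,272),interpolation=cv2.INTER_CUBIC)
cv2.imwrite('pics/c5.png',cv2.cvtColor(np.vstack([p[80:400],s]),cv2.COLOR_RGB2BGR))
E
```

```text
[0.56118937 0.01251577 0.22407295] [ 1.79890076e+02 -1.11883642e-01  7.06129046e+01]
```

View pics/c5.png

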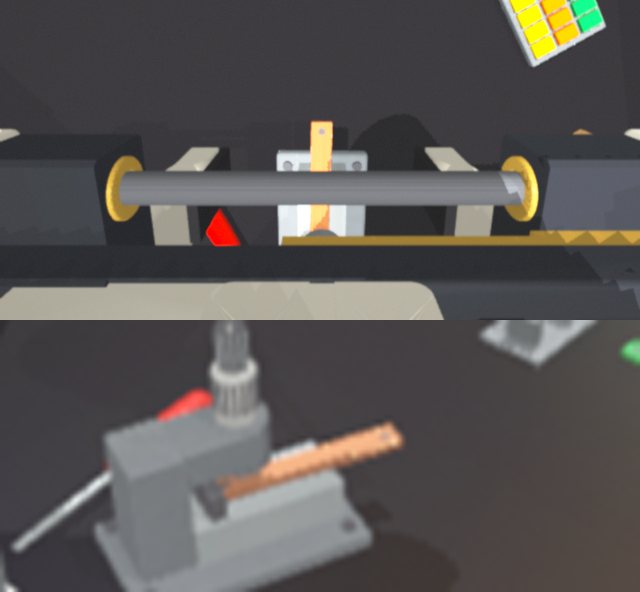

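The wrist view shows the link's mid-line at u≈321.5, with the foot and table mid-lines at ≈322, so the link is centred. In the scene view it lies flat with its inner end at the stop. Next I locate the knob from above.

Request:
arm_command(steps=[{"translation": [-40,0,-16],"rotation": [0,0,0],"claw": 60},{"translation": [-80,0,-16],"rotation": [0,0,0],"claw": 60},{"translation": [-120,0,-16],"rotation": [0,0,0],"claw": 60},{"translation": [-160,0,-16],"rotation": [0,0,0],"claw": 60},{"translation": [-187,0,-16],"rotation": [0,0,0],"claw": 60}])

```text
clock: 11.0
tool_pos: [0.4963, -0.1672, 0.2377]
orientation: [-179.9, 0.1, 70.5]
force: [0.7, 0.6, -0.5]
opening: 0.0606
gripper_force: 0.0
```

Request:
arm_command(steps=[{"translation": [0,0,0],"rotation": [0,0,0],"claw": 60},{"translation": [0,0,0],"rotation": [0,0,0],"claw": 60}])

```text
clock: 11.2
tool_pos: [0.4974, -0.1658, 0.2378]
orientation: [-179.9, 0.0, 70.4]
force: [0.6, -0.2, -0.0]
opening: 0.0598
gripper_force: 0.0
```

```bash
python3 - <<'E'
from bar import *
p,d=snap('wrist'); z=np.load('wrist.npz'); print(z['t'],z['o'],ctrl.get_obs()['joint_pos'].round(1))
k=proj('wrist',[*O,.184]); print('exp',k)
u0,v0=k.astype(int); W=[];
for v in range(max(0,v0-50),v0+50):
    for u in range(u0-50,u0+50):
        w=px('wrist',u,v)
        if .179<w[2]<.189: W.append([*w[:2],u,v])
W=np.array(W,np.float32); print(len(W)); 
if len(W)>20:
    c,r=cv2.minEnclosingCircle(W[:,:2].copy()); print('knob',c,r,W.mean(0), cv2.minEnclosingCircle(W[:,2:].copy()))
x0=max(0,u0-80);y0=max(0,v0-70)
cv2.imwrite('pics/c6.png',cv2.resize(p[y0:y0+140,x0:x0+160],(640,560),interpolation=cv2.INTER_CUBIC)[:,:,::-1]); print(x0,y0)
E
```

```text
[ 0.49739093 -0.16578234  0.23784302] [-1.79894500e+02  3.41796841e-02  7.04355872e+01] [  3.1   5.9 -17.1  -0.  -67.1 157.4]
exp [319.46730213 144.27556229]
901
knob (0.5130437612533569, -0.12703385949134827) 0.010456237010657787 [ 5.1319051e-01 -1.2664510e-01  3.2317535e+02  1.4351166e+02] ((323.1481628417969, 143.44444274902344), 17.576311111450195)
239 74
```

View pics/c6.png

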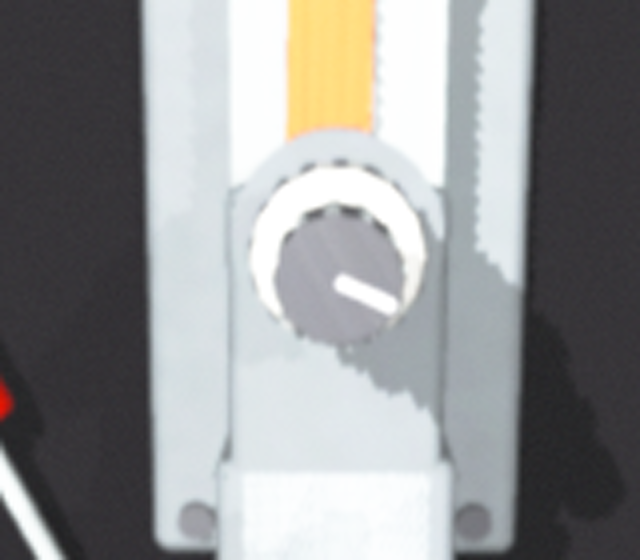

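The wrist crop shows the dark knob centred at crop (340,275) above the white thimble. The link runs under the head, about 1–2 mm left of the axis, which is acceptable. Moving in to grip the knob.

Request:
arm_command(steps=[{"translation": [20,1,0],"rotation": [0,0,0],"claw": 50},{"translation": [42,1.6,0],"rotation": [0,0,0],"claw": 50},{"translation": [42,1.6,30],"rotation": [0,0,0],"claw": 50},{"translation": [42,1.6,60],"rotation": [0,0,0],"claw": 50},{"translation": [42,1.6,81],"rotation": [0,0,0],"claw": 50}])

```text
clock: 11.75
tool_pos: [0.5131, -0.1246, 0.1556]
orientation: [-179.9, 0.0, 70.7]
force: [0.6, 0.6, -0.1]
opening: 0.0499
gripper_force: 0.0
```

Request:
arm_command(steps=[{"translation": [0,0,0],"rotation": [0,0,0],"claw": 40},{"translation": [0,0,0],"rotation": [0,0,0],"claw": 30}])

```text
clock: 11.95
tool_pos: [0.5141, -0.1253, 0.158]
orientation: [-180.0, 0.0, 70.6]
force: [0.4, -0.6, 0.4]
opening: 0.0391
gripper_force: 0.0
```

```bash
python3 - <<'E'
from bar import *
go([.513,-.1268,.157],70.4); o=ctrl.get_obs(); print(o['tool_pos'],o['force'],o['moment'],o['opening'])
E
```

```text
t [-1.8 -0.6  1. ] r [-0.01  0.01  0.05] q [  7.6  10.2 -23.2   0.  -56.7 153.1]
[ 0.51413898 -0.12533053  0.15799253] [ 0.3717611  -0.60757298  0.35234511] [-0.04073282 -0.12387519 -0.01540019] 0.039078864713090064
```

Request:
arm_command(steps=[{"translation": [-1.8,-0.6,1],"rotation": [0,0,0],"claw": 26},{"translation": [-1.8,-0.6,1],"rotation": [0,0,0],"claw": 15},{"translation": [-1.8,-0.6,1],"rotation": [0,0,0],"claw": 10},{"translation": [-1.8,-0.6,1],"rotation": [0,0,0],"claw": 10}])

```text
clock: 12.35
tool_pos: [0.5125, -0.1271, 0.1579]
orientation: [180.0, -0.0, 70.6]
force: [-3.4, 2.5, 5.1]
opening: 0.0196
gripper_force: 30.0
```

```bash
cat > st.py <<'E'
from bar import *
o=ctrl.get_obs(); A=R.from_euler('xyz',o['orientation'],degrees=True)
print('pos',o['tool_pos'].round(4),'rpy',o['orientation'].round(1),'Ftool',A.inv().apply(o['force']).round(1),'M',o['moment'].round(3),'tau6',o['tau'][5].round(3),'q6',o['joint_pos'][5].round(1),'op',o['opening'].round(4),round(float(o['gripper_force']),1))
E
python3 st.py
```

```text
Traceback (most recent call last):
  File "st.py", line 3, in <module>
    print('pos',o['tool_pos'].round(4),'rpy',o['orientation'].round(1),'Ftool',A.inv().apply(o['force']).round(1),'M',o['moment'].round(3),'tau6',o['tau'][5].round(3),'q6',o['joint_pos'][5].round(1),'op',o['opening'].round(4),round(float(o['gripper_force']),1))
                                                                                                                                                                                                            ^^^^^^^^^^^^^^^^^^
AttributeError: 'float' object has no attribute 'round'
```

```bash
sed -i "s/o\['opening'\].round(4)/round(float(o['opening']),4)/" st.py; python3 st.py
```

```text
pos [ 0.5125 -0.1271  0.1579] rpy [180.   -0.   70.6] Ftool [ 1.2 -4.1 -5.1] M [ 0.942  1.169 -0.026] tau6 0.011 q6 153.2 op 0.0196 30.0
```

Request:
arm_command(steps=[{"translation": [0,-0.6,-0.6],"rotation": [0,0,0],"claw": 10},{"translation": [0,-0.6,-0.6],"rotation": [0,0,1],"claw": 10},{"translation": [0,-0.6,-0.6],"rotation": [0,0,2],"claw": 10},{"translation": [0,-0.6,-0.6],"rotation": [0,0,3],"claw": 10},{"translation": [0,-0.6,-0.6],"rotation": [0,0,4],"claw": 10}])

```text
clock: 12.85
tool_pos: [0.5123, -0.127, 0.1579]
orientation: [180.0, -0.0, 50.4]
force: [-1.3, 1.8, 1.9]
opening: 0.0193
gripper_force: 30.0
```

```bash
python3 st.py
```

```text
pos [ 0.5123 -0.127   0.1579] rpy [180.   -0.   50.4] Ftool [ 0.5 -2.2 -1.9] M [0.496 0.353 0.092] tau6 1.343 q6 133.0 op 0.0193 30.0
```

Request:
arm_command(steps=[{"translation": [0,-0.3,0],"rotation": [0,0,1],"claw": 10},{"translation": [0,-0.3,0],"rotation": [0,0,2],"claw": 10},{"translation": [0,-0.3,0],"rotation": [0,0,3],"claw": 10},{"translation": [0,-0.3,0],"rotation": [0,0,4],"claw": 10}])

```text
clock: 13.25
tool_pos: [0.5121, -0.1269, 0.1579]
orientation: [180.0, -0.0, 30.4]
force: [-0.5, 0.5, 1.6]
opening: 0.0192
gripper_force: 30.0
```

```bash
python3 st.py
```

```text
pos [ 0.5121 -0.1269  0.1579] rpy [180.   -0.   30.4] Ftool [-0.1 -0.7 -1.6] M [0.33  0.207 0.111] tau6 1.342 q6 113.0 op 0.0192 30.0
```

Request:
arm_command(steps=[{"translation": [0,0,0],"rotation": [0,0,1],"claw": 10},{"translation": [0,0,0],"rotation": [0,0,2],"claw": 10},{"translation": [0,0,0],"rotation": [0,0,3],"claw": 10}])

```text
clock: 13.55
tool_pos: [0.5121, -0.1268, 0.1579]
orientation: [180.0, -0.1, 15.4]
force: [-1.1, 2.0, 0.8]
opening: 0.0192
gripper_force: 30.0
```

```bash
python3 st.py
```

```text
pos [ 0.5121 -0.1268  0.1579] rpy [ 1.80e+02 -1.00e-01  1.54e+01] Ftool [-0.5 -2.3 -0.8] M [0.55  0.277 0.071] tau6 1.342 q6 98.0 op 0.0192 30.0
```

Total turned is 55°, running free (about 0.09 N m).

Request:
arm_command(steps=[{"translation": [0,-0.3,0],"rotation": [0,0,1],"claw": 10},{"translation": [0,-0.3,0],"rotation": [0,0,2],"claw": 10},{"translation": [0,-0.3,0],"rotation": [0,0,3],"claw": 10}])

```text
clock: 13.85
tool_pos: [0.512, -0.1267, 0.1579]
orientation: [180.0, -0.1, 0.4]
force: [-0.6, 0.1, 1.3]
opening: 0.0193
gripper_force: 30.0
```

```bash
python3 st.py
```

```text
pos [ 0.512  -0.1267  0.1579] rpy [ 1.8e+02 -1.0e-01  4.0e-01] Ftool [-0.6 -0.1 -1.3] M [0.15  0.191 0.08 ] tau6 1.342 q6 82.9 op 0.0193 30.0
```

Request:
arm_command(steps=[{"translation": [0,0,0],"rotation": [0,0,1],"claw": 10},{"translation": [0,0,0],"rotation": [0,0,2],"claw": 10},{"translation": [0,0,0],"rotation": [0,0,3],"claw": 10}])

```text
clock: 14.15
tool_pos: [0.5121, -0.1266, 0.158]
orientation: [-180.0, -0.1, -14.6]
force: [0.5, 0.8, 0.9]
opening: 0.019
gripper_force: 30.0
```

```bash
python3 st.py
```

```text
pos [ 0.5121 -0.1266  0.158 ] rpy [-1.80e+02 -1.00e-01 -1.46e+01] Ftool [ 0.3 -0.9 -0.9] M [0.374 0.217 0.077] tau6 1.343 q6 67.9 op 0.019 30.0
```

Request:
arm_command(steps=[{"translation": [0,0,0],"rotation": [0,0,1],"claw": 10},{"translation": [0,0,0],"rotation": [0,0,2],"claw": 10},{"translation": [0,0,0],"rotation": [0,0,3],"claw": 10}])

```text
clock: 14.45
tool_pos: [0.512, -0.1266, 0.1579]
orientation: [-180.0, -0.0, -29.6]
force: [-0.6, 1.5, -0.5]
opening: 0.0193
gripper_force: 30.0
```

```bash
python3 st.py
```

```text
pos [ 0.512  -0.1266  0.1579] rpy [-180.    -0.   -29.6] Ftool [-1.3 -1.   0.5] M [0.482 0.207 0.1  ] tau6 1.342 q6 52.9 op 0.0193 30.0
```

Request:
arm_command(steps=[{"translation": [0,0,0],"rotation": [0,0,1],"claw": 10},{"translation": [0,0,0],"rotation": [0,0,2],"claw": 10}])

```text
clock: 14.65
tool_pos: [0.5121, -0.1265, 0.1579]
orientation: [-180.0, -0.0, -39.6]
force: [-1.7, 1.0, 1.1]
opening: 0.0195
gripper_force: 30.0
```

```bash
python3 st.py
```

```text
pos [ 0.5121 -0.1265  0.1579] rpy [-180.    -0.   -39.6] Ftool [-1.9  0.3 -1.1] M [0.597 0.128 0.153] tau6 1.343 q6 42.9 op 0.0195 30.0
```

110° turned and the torque reads 0.153, which may be a rise. Going on in small steps.

Request:
arm_command(steps=[{"translation": [0,0,0],"rotation": [0,0,1],"claw": 10}])

```text
clock: 14.75
tool_pos: [0.5121, -0.1265, 0.1579]
orientation: [-179.9, -0.0, -44.6]
force: [-0.4, 0.2, 1.1]
opening: 0.0193
gripper_force: 30.0
```

```bash
python3 st.py
```

```text
pos [ 0.5121 -0.1265  0.1579] rpy [-179.9   -0.   -44.6] Ftool [-0.5  0.2 -1.1] M [0.607 0.221 0.12 ] tau6 1.342 q6 37.9 op 0.0193 30.0
```

Request:
arm_command(steps=[{"translation": [0,0,0],"rotation": [0,0,1],"claw": 10}])

```text
clock: 14.85
tool_pos: [0.5121, -0.1264, 0.1579]
orientation: [-179.9, -0.0, -49.6]
force: [-0.7, 1.0, 0.3]
opening: 0.0191
gripper_force: 30.0
```

```bash
python3 st.py
```

```text
pos [ 0.5121 -0.1264  0.1579] rpy [-179.9   -0.   -49.6] Ftool [-1.2 -0.1 -0.3] M [0.647 0.204 0.103] tau6 1.342 q6 32.9 op 0.0191 30.0
```

Request:
arm_command(steps=[{"translation": [0,0,0],"rotation": [0,0,1],"claw": 10},{"translation": [0,0,0],"rotation": [0,0,2],"claw": 10}])

```text
clock: 15.05
tool_pos: [0.5122, -0.1264, 0.1579]
orientation: [-179.9, -0.0, -59.6]
force: [-0.4, 1.4, 0.2]
opening: 0.0192
gripper_force: 30.0
```

```bash
python3 st.py
```

```text
pos [ 0.5122 -0.1264  0.1579] rpy [-179.9   -0.   -59.6] Ftool [-1.5 -0.4 -0.2] M [0.701 0.081 0.124] tau6 1.341 q6 22.9 op 0.0192 30.0
```

Request:
arm_command(steps=[{"translation": [0,0,0],"rotation": [0,0,1],"claw": 10}])

```text
clock: 15.15
tool_pos: [0.5122, -0.1264, 0.1579]
orientation: [-179.9, -0.0, -64.6]
force: [-0.7, 1.5, 0.8]
opening: 0.0197
gripper_force: 30.0
```

```bash
python3 st.py
```

```text
pos [ 0.5122 -0.1264  0.1579] rpy [-179.9   -0.   -64.6] Ftool [-1.6  0.  -0.8] M [0.721 0.155 0.17 ] tau6 1.27 q6 17.9 op 0.0197 30.0
```

Request:
arm_command(steps=[{"translation": [0,0,0],"rotation": [0,0,1],"claw": 10}])

```text
clock: 15.25
tool_pos: [0.5122, -0.1264, 0.1579]
orientation: [-179.9, -0.0, -69.6]
force: [0.5, 1.7, 0.5]
opening: 0.0195
gripper_force: 30.0
```

```bash
python3 st.py
```

```text
pos [ 0.5122 -0.1264  0.1579] rpy [-179.9   -0.   -69.6] Ftool [-1.4 -1.  -0.5] M [0.805 0.132 0.215] tau6 1.258 q6 12.9 op 0.0195 30.0
```

Request:
arm_command(steps=[{"translation": [0,0,0],"rotation": [0,0,1],"claw": 10}])

```text
clock: 15.35
tool_pos: [0.5122, -0.1264, 0.1579]
orientation: [-179.9, -0.0, -74.6]
force: [0.6, 3.1, 0.9]
opening: 0.0193
gripper_force: 30.0
```

```bash
python3 st.py
```

```text
pos [ 0.5122 -0.1264  0.1579] rpy [-179.9   -0.   -74.6] Ftool [-2.8 -1.4 -0.9] M [0.752 0.024 0.211] tau6 1.26 q6 7.9 op 0.0193 30.0
```

The torque has levelled off at ~0.2 and tau6 dropped by 0.083, so the ratchet is slipping, about 0.2 rad so far. I'll add 7.5°, then let go.

Request:
arm_command(steps=[{"translation": [0,0,0],"rotation": [0,0,1],"claw": 10},{"translation": [0,0,0],"rotation": [0,0,1.5],"claw": 10},{"translation": [0,0,0],"rotation": [0,0,1.5],"claw": 10}])

```text
clock: 15.65
tool_pos: [0.5123, -0.1264, 0.158]
orientation: [-179.9, 0.0, -82.0]
force: [-0.2, 2.6, 1.8]
opening: 0.0194
gripper_force: 30.0
```

```bash
python3 st.py
```

```text
pos [ 0.5123 -0.1264  0.158 ] rpy [-179.9    0.   -82. ] Ftool [-2.6 -0.2 -1.8] M [ 0.937 -0.045  0.065] tau6 -0.768 q6 0.6 op 0.0194 30.0
```

Request:
arm_command(steps=[{"translation": [0,0,0],"rotation": [0,0,0],"claw": 26},{"translation": [0,0,0],"rotation": [0,0,0],"claw": 40},{"translation": [0,0,0],"rotation": [0,0,0],"claw": 50},{"translation": [0,0,-10],"rotation": [0,0,0],"claw": 50},{"translation": [0,0,-40],"rotation": [0,0,0],"claw": 50}])

```text
clock: 16.15
tool_pos: [0.51, -0.1267, 0.1959]
orientation: [179.7, 0.0, -81.9]
force: [0.7, 0.8, -0.0]
opening: 0.0485
gripper_force: 0.0
```

Request:
arm_command(steps=[{"translation": [0,0,-40],"rotation": [0,0,0],"claw": 50},{"translation": [40,0,-80],"rotation": [0,0,0],"claw": 50},{"translation": [80,0,-80],"rotation": [0,0,0],"claw": 50},{"translation": [110,0,-80],"rotation": [0,0,0],"claw": 50},{"translation": [110,0,-80],"rotation": [0,0,0],"claw": 50}])

```text
clock: 16.65
tool_pos: [0.5273, -0.2385, 0.278]
orientation: [-180.0, -0.0, -82.1]
force: [0.2, -0.3, -1.0]
opening: 0.0499
gripper_force: 0.0
```

```bash
python3 st.py; python3 - <<'E'
from bar import *
snap('top');q,_=snap('scene')
def crop(n,c,s,w,h):
    p=np.load(n+'.npz')['p']; return cv2.resize(cv2.getRectSubPix(p,(w//s,h//s),c),(w,h),interpolation=cv2.INTER_CUBIC)
cv2.imwrite('pics/c7.png',cv2.cvtColor(np.vstack([crop('top',(324.89,227.75),5,800,250),crop('scene',(304.84,209.),5,800,350)]),cv2.COLOR_RGB2BGR))
E
```

```text
pos [ 0.5273 -0.2385  0.278 ] rpy [-180.    -0.   -82.1] Ftool [ 0.3 -0.2  1. ] M [ 0.17  -0.036 -0.017] tau6 0.674 q6 12.9 op 0.0499 0.0
```

View pics/c7.png

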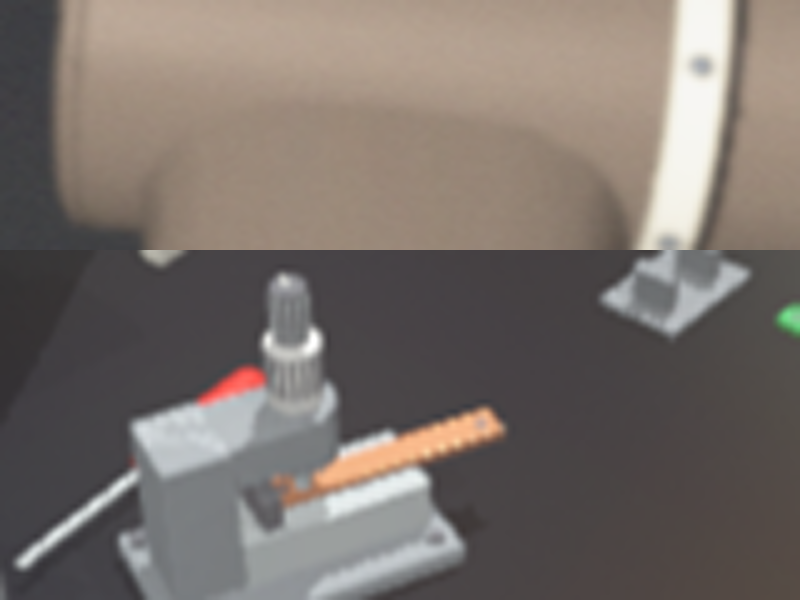

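The scene view shows the link flat against the stop, with the spindle tip down on it at (300,483) and the arm clear. Handing in.

```bash
python3 -c "
from plant import ctrl
print(ctrl.close_job())"
```

```text
the job is handed in; nothing more can be done
None
```

I handed the job in at about 17 s. The link lies flat against the stop, 1–2 mm off centre under the spindle, and is clamped with an estimated 0.3 rad of ratchet slip; the knob is released and the arm is clear.

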